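# Wedge a square tube tight in the leaning weld fixture

## Robot

A 6-joint arm with a two-finger parallel gripper is mounted at the origin on the work surface. World frame = base frame: x ahead of the robot, y to its left, z up, the work surface at z = 0. Lengths are in mm, angles in degrees, forces in N, time in s.
With the tool pointing down it reaches from about 350 to 725 mm from the base axis. Payload 4.3 kg.
Tool frame: the origin (TCP) lies between the finger pads; the fingertips stand 14 mm ahead of it and the grasp point (between the pads) lies 5 mm behind it; z points along the fingers, x is the direction in which the jaws open and shut, and the axes are right-handed (so a half turn about z gives the same grasp; the last joint's range is limited). The gripper opens to 85 mm and grips with 20 to 120 N. Pads are 22 mm wide; open, the fingers measure 114 mm over their backs; the gripper's body (76 mm by 85 mm) begins 54 mm behind the grasp point. The pads swing forward as they close: fully open they stand 13 mm farther back than shut.
Start: joints at [-79.544, 21.618, 4.641, 73.018, 0, 83.68], TCP at [165.975, -550.561, 245.329] pointing down, gripper open.
Joint ranges: [-156.06, 156.06], [-48.1, 94.91], [-58.44, 69.94], [-101.28, 121.22], [-78.64, 73.56], [-180, 180]. Speed limits (degrees/s): [147.25, 147.25, 180, 180, 180, 180].

## Interface

Orientations are given as [roll, pitch, yaw] about the fixed x, y, z axes, in that order (R = Rz(yaw) Ry(pitch) Rx(roll)).
In Python, from rig import r gives the robot as it stands. The module is installed in compiled form; this text tells all that it offers.
- The arm moves only by the tool send_rows, never from a script. Its argument "moves" is a list that holds one entry, the list of rows, each a list of 6 numbers: the shift along the tool's x, y, z in m, then the turn, a rotation vector about the tool's x, y, z in rad. In form: [[[tx, ty, tz, ax, ay, az], ...]]. A call has 1 to 12 rows; each row shifts and turns the commanded pose from where the row before left it, along the tool's axes as they then stand; what a row does not reach is not made up. A row lasts 1/12 s, in which the tool goes at most 41.7 mm and 7.16 degrees, less where a joint would pass 70% of its speed; a pose out of reach is approached as far as the arm can. A call is refused whole if a number of a shift passes 0.0417 or a number of a turn 0.125, either way. A call with a gripper value outside its range is refused whole. "hand" is the closure, from -1 (fully open) to 1 (shut), set as the call begins (left out, the last holds). The fingers move at their own pace and stop on an object; "force" is the grip in N (left out, the last holds). Time passes only in rows, so rows that do not move let the fingers close. It gives the time, the measured TCP pose, the force and the opening at its end, in the units of the state.
- r.sense(): the state, without advancing time (a new reading comes with each control period).
- r.grab_frame(name): name is "scene" or "top"; returns a dict with "pixels" (420x560x3 uint8, red, green, blue), "fov_y" (degrees; the focal length in pixels is half the picture's height over the tangent of half this angle, whatever the lens; pixels are square), "cx", "cy" (the principal point, pixels), "origin" and "rotation" of the camera in the world. Camera axes: x right, y down, z forward; pixel columns grow to the right and rows downward; lengths in mm; the calibration is good to about 2 mm. A picture is of the moment at which its call begins. There is no depth.
- r.job_done(): hands the job in, once; it reports no verdict.
The state is a dict: "clock": time; "q": joint angles; "qvel": joint speeds; "joint_torque": joint torques, N m; "tcp_pos": TCP position; "tcp_rot": TCP orientation; "force": force on the tool from outside, world axes, zero at the start; "moment": the same for the moment, N m; "opening": opening from 0.0 (shut) to 1.0 (fully open).
Only numpy, scipy, OpenCV 4.12 (cv2) and the standard library are available. Lean on these libraries where they do the work, as an engineer would, in place of code of your own. Each camera call takes 0.05 s, during which the arm holds its last target.

## Task

Lock the square tube in the leaning weld fixture: take the long orange wedge out of the plywood rack, start it point down in the gap beside the tube, flat face to the tube, and let go of it. Then tap its head down along the gap until it is tight, standing no more than about a centimetre proud of the fixture. The yellow bar overhead is fixed, so work in under it with the tool tilted, and do not disturb the two short wedges or anything else lying about.

Things in the scene. Friction and masses are not known exactly. Their poses are not given: they have to be found in the camera images.
- socket: leaning clamping socket of the weld fixture (steel cheeks, blue ends), fixed. Origin: in its flat upper face (the mouth, 150 mm above the bench), middle of the wedge gap. z points up out of the gap, leaning 30 degrees from vertical towards the robot's side; x points to the back and up; y is level, from gap to tube. Gap: x = -22 to 22 mm, 140 mm deep, open below; 8 mm cheeks at both x sides, tops level with the mouth.
- gap_wall (a point): upper edge of the sloped green wall that bounds the gap opposite the tube, at socket y = -13.4 mm. Going down, the wall closes in on the tube by 8 degrees (y = +4 mm at 124 mm depth). The tube's face is the other side of the gap, at y = 9 mm while loose, parallel to socket z.
- bar_front (a point): lower front edge of the fixed yellow bar over the mouth, 340 mm above the bench, 18 mm farther back than the socket's origin. The bar is level along socket y (65 mm to either side), 24 mm front to back, 30 mm high; its 30 mm post stands at y = -82 mm, 75 to 105 mm behind the origin. A tool coming down along the socket's z axis clears it, a vertical one does not.
- tube (a joint): bare aluminium square tube standing in the socket. It can only shift along socket +y, away from the gap, against a rubber backing: 0 m = loose (backing pushes with 2 N), 0.006 m = fully pressed; 1.8 N more per mm. Driving the wedge 7 mm deeper shifts it 1 mm. The wedge is tight above 0.0035 m; that takes 10 to 20 N on its head, and friction then holds it.
- tube_top (a point): middle of the square tube's upper end: 40 x 40 mm, 40 mm above the mouth, at socket y = 29 mm while loose
- wedge: long orange nylon wedge, about 100 g, 130 mm long, 36 mm wide (its x), point down in one of three rack pockets. Origin at the thin end, z towards the head. In y it fills 4 to 14 mm at the thin end, -14 to 14 mm at the head: flat face at +14 mm, sloped face on the -y side. In the gap its axes are parallel to the socket's, flat face to the tube.
- wedge_head (a point): middle of the orange wedge's flat head (36 x 28 mm), 130 mm from its thin end. In the gap, put in by hand, the head stops about 42 mm proud of the mouth; at 14 to 0 mm proud the wedge is tight.
- wedge_flat (a point): middle of the orange wedge's flat face (the one that goes against the tube), 65 mm from the thin end
- rack: plywood wedge rack, 66 x 226 mm, 70 mm high, fixed; three pockets along its y at -70, 0, 70 mm, 60 mm deep, floors 10 mm above the bench. Origin: centre of its underside, z up. Wedges in it stand parallel to its axes within a few degrees (same x, y directions) and lift straight up; the long one's head is 140 mm above the bench.
- short_blue: short blue wedge, 95 mm long, in another pocket of the rack; leave alone. Origin at its thin end
- short_grey: short grey wedge, 95 mm long, in another pocket of the rack; leave alone. Origin at its thin end
- hammer: hammer lying on the bench, 280 mm long along its x, origin under its middle; leave alone
- brush: brush lying on the bench, 200 mm long along its x; leave alone
- can: upright spray can with red cap, 64 mm across, 170 mm high, origin under its middle; leave alone
- offcut: square aluminium tube offcut lying on the bench, 150 x 40 x 40 mm along its x; leave alone
- magnet_square: red triangular magnet square lying flat, 100 x 100 x 16 mm; leave alone
- clamp: dark steel C-clamp lying flat, about 220 x 95 mm, 15 mm high; leave alone
Mind the look-alikes: they are no part of the job. Several things have the shape of the wedge; the one meant has the colours described above.

How it is judged:
By the outcome, as a careful person would: the job done as asked, in the order asked, and still so for the second after the job is handed in, with the robot touching nothing.
It also fails if it takes over 51 s, if anything falls off the work surface, if the arm or the gripper's body presses on something with over 40 N, if the wrist force passes 120 N, or if a joint passes its speed limit or range.

## Working session

There is one attempt and no reset: what is moved stays moved. The work goes in short steps, Python scripts to look and compute and a tool call to move; the robot and the scene stay as the last step left them, time stands still between calls to the robot, and variables do not carry over. Pictures are saved under pics/ and viewed, and the job is handed in when it is done.

Besides the shell and the picture viewer there is one more tool, called after "Emit:" as a command line: name --argument value ..., lists and objects as JSON in quotes. send_rows: Moves the arm, as the interface text tells. Its arguments: {"type":"object","properties":{"moves":{"type":"array"},"hand":{"type":"number"},"force":{"type":"number"}},"required":["moves"]}

```bash
mkdir -p pics; ls
python3 - <<'E'
from rig import r
import cv2,numpy as np
s=r.sense();print(s)
for n in("scene","top"):
    f=r.grab_frame(n);cv2.imwrite(f"pics/{n}0.png",f["pixels"][:,:,::-1])
    print(n,{k:v for k,v in f.items() if k!="pixels"})
    np.save(f"pics/{n}0.npy",f,allow_pickle=True)
E
```

```text
pics
{'clock': 0.0, 'q': array([-7.95456777e+01,  2.16633717e+01,  4.56289980e+00,  7.30179070e+01,
        1.16586305e-04,  8.36802870e+01]), 'qvel': array([ 0.0827331 ,  0.0009588 , -0.1093642 ,  0.00244103,  0.05950986,
        0.04542999]), 'joint_torque': array([-1.53557162e-04, -4.63601696e+01,  2.69876951e+01,  2.07301456e-02,
       -2.59008257e-04, -6.39182840e-07]), 'tcp_pos': array([ 165.83632356, -549.91425776,  244.34592361]), 'tcp_rot': array([-1.79986853e+02,  1.17646752e-01, -7.32259513e+01]), 'force': array([-0.56762467, -0.18242342, -0.29085677]), 'moment': array([ 0.01601899, -0.0826458 , -0.04663982]), 'opening': 0.997595887235315}
scene {'fov_y': 44.89580103078959, 'cx': 274.60324779644907, 'cy': 209.46444391754613, 'origin': array([1479.63636299,  751.89024762, 1145.94709852]), 'rotation': array([-127.86387743,    0.89381963,  127.33973247])}
top {'fov_y': 42.7424170157196, 'cx': 282.67777444767285, 'cy': 209.01851067859468, 'origin': array([ 284.44966621,  -15.7110493 , 1714.61130525]), 'rotation': array([-171.31149624,    1.05100831,  -91.45792419])}
```

View pics/scene0.png

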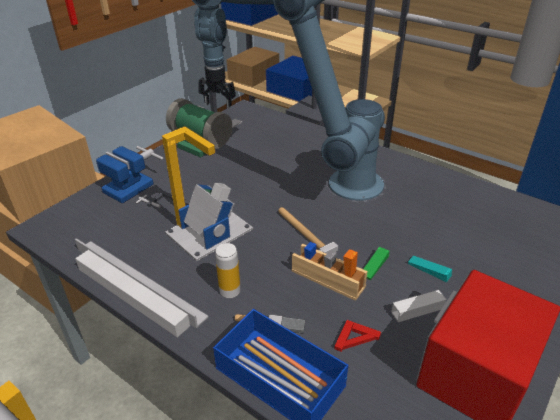

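View pics/top0.png

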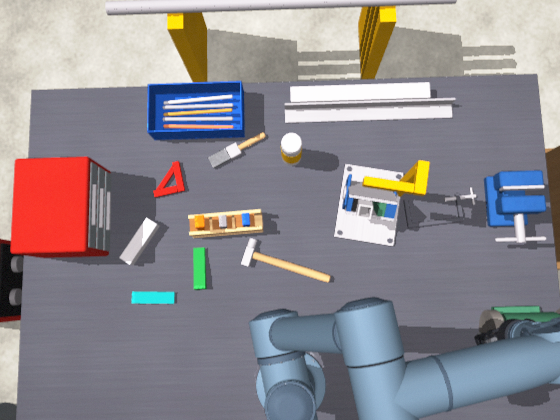

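The scene view shows the rack at about (330,268), with the orange wedge at its right end (350,262). The fixture is at about (208,220) under the yellow bar. In the top view the rack is at (226,222) and the fixture at (368,205). I'll enlarge both.

```bash
cat > h.py <<'E'
import numpy as np,cv2
from scipy.spatial.transform import Rotation as R
def eul(a): return R.from_euler('xyz',a,degrees=True).as_matrix()
def load(n): return np.load(n,allow_pickle=True).item()
def foc(f): return 210/np.tan(np.radians(f['fov_y']/2))
def ray(f,u,v):
    d=np.array([(u-f['cx'])/foc(f),(v-f['cy'])/foc(f),1.]);d=eul(f['rotation'])@d
    return np.array(f['origin']),d/np.linalg.norm(d)
def onz(f,u,v,z):
    o,d=ray(f,u,v);return o+d*(z-o[2])/d[2]
def proj(f,p):
    c=eul(f['rotation']).T@(np.array(p)-f['origin']);return c[:2]/c[2]*foc(f)+[f['cx'],f['cy']]
def tri(f1,p1,f2,p2):
    o1,d1=ray(f1,*p1);o2,d2=ray(f2,*p2)
    A=np.stack([d1,-d2],1);t=np.linalg.lstsq(A,o2-o1,rcond=None)[0]
    a=o1+d1*t[0];b=o2+d2*t[1];return (a+b)/2,np.linalg.norm(a-b)
def crop(f,x,y,w,h,k,out):
    c=f['pixels'][y:y+h,x:x+w,::-1];c=cv2.resize(c,None,fx=k,fy=k,interpolation=cv2.INTER_CUBIC)
    for i in range(0,w,10):
        cv2.line(c,(i*k,0),(i*k,6 if (x+i)%50 else 14),(0,255,255),1)
        if (x+i)%20==0: cv2.putText(c,str(x+i),(i*k,24),0,.35,(0,255,255),1)
    for i in range(0,h,10):
        cv2.line(c,(0,i*k),(6,i*k),(0,255,255),1)
        if (y+i)%20==0: cv2.putText(c,str(y+i),(8,i*k+4),0,.35,(0,255,255),1)
    cv2.imwrite(out,c)
E
python3 - <<'E'
from h import *
s=load('pics/scene0.npy');t=load('pics/top0.npy')
crop(s,150,110,130,100+50,4,'pics/s_sock.png')
crop(s,280,230,120,75,6,'pics/s_rack.png')
crop(t,325,150,115,100,6,'pics/t_sock.png')
crop(t,180,195,95,50,8,'pics/t_rack.png')
E
```

```text
(no output)
```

View pics/s_sock.png

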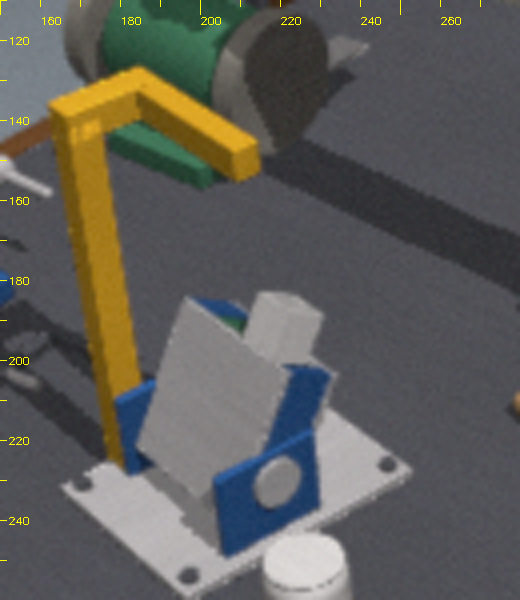

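View pics/s_rack.png

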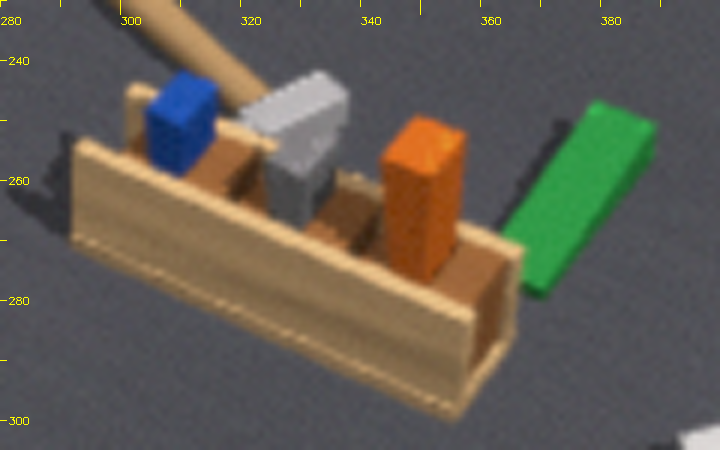

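View pics/t_sock.png

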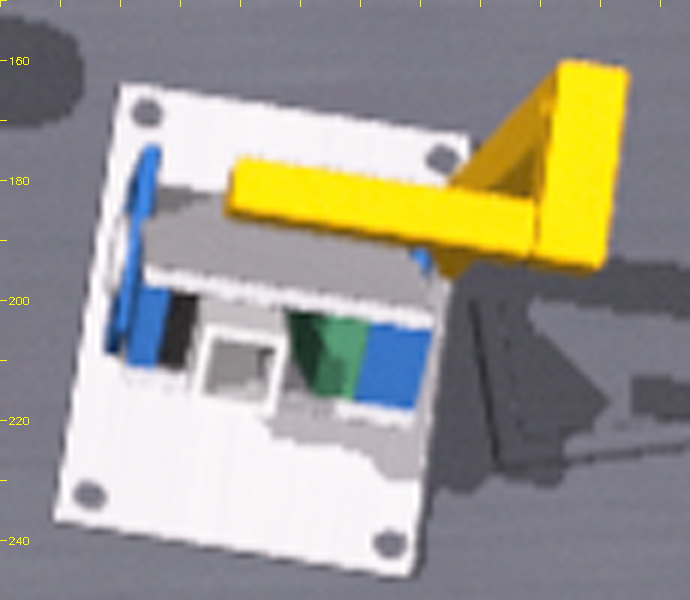

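View pics/t_rack.png

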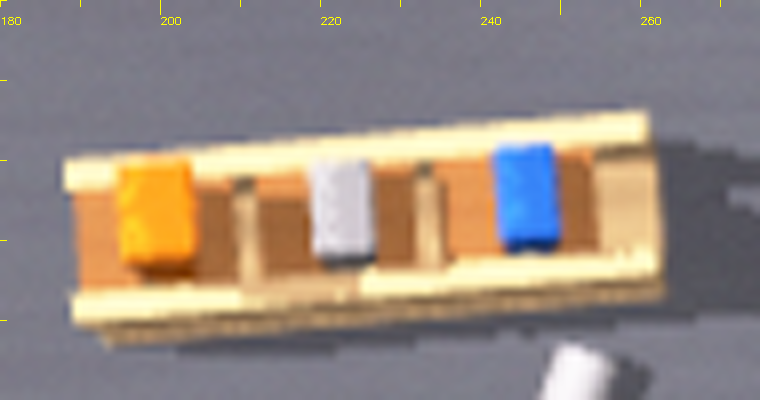

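The crops show the socket y axis running from gap to tube, which is roughly world +y, with the mouth facing the robot. I still need the tube, mouth, bar and wedge edges more precisely, including which side of the orange wedge is sloped.

Run:
```python
from h import *
s=load('pics/scene0.npy');t=load('pics/top0.npy')
crop(s,336,244,28,36,16,'pics/s_w.png')
crop(t,190,200,40,35,16,'pics/t_w.png')
crop(t,342,170,62,52,12,'pics/t_t.png')
crop(s,190,175,50,50,12,'pics/s_t.png')
```

```text
(no output)
```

View pics/s_w.png

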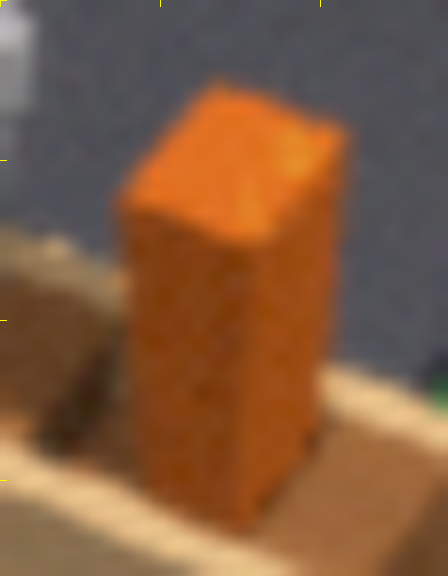

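View pics/t_w.png

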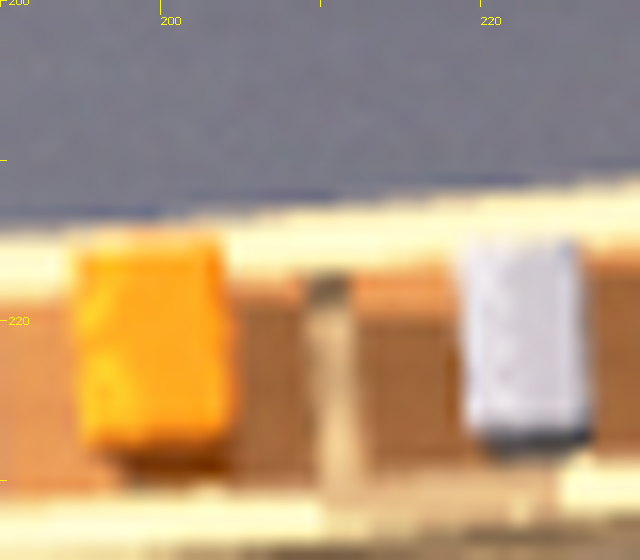

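View pics/t_t.png

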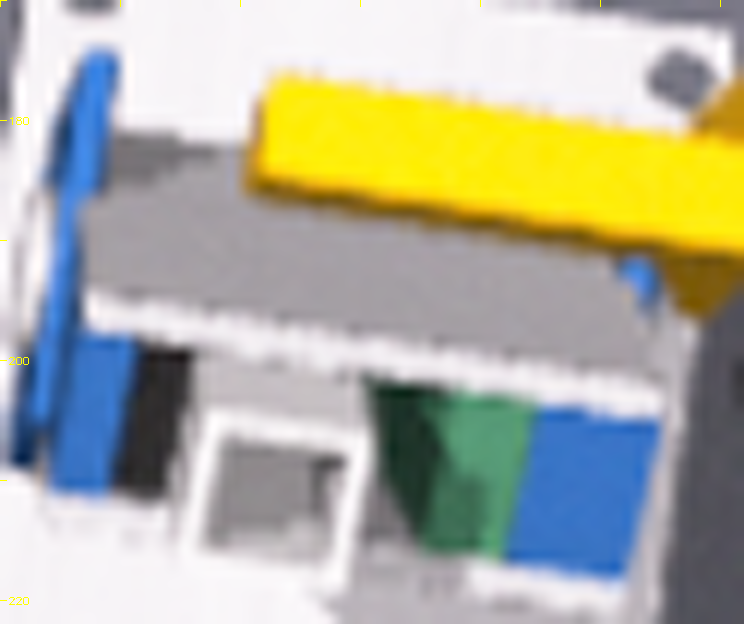

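View pics/s_t.png

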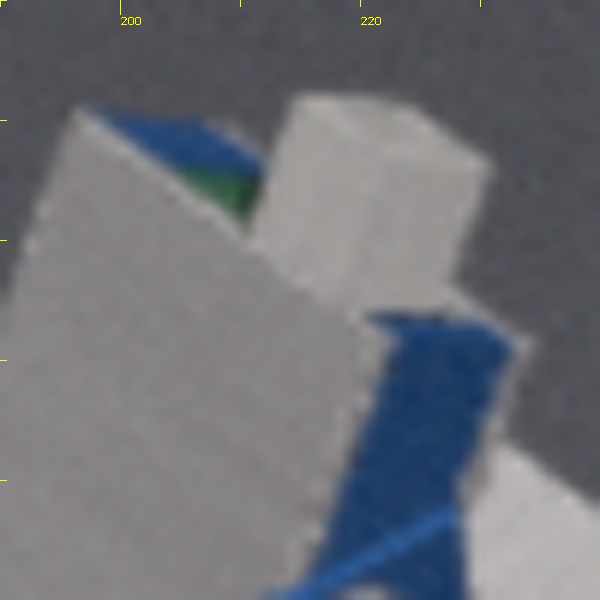

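```bash
cat >> h.py <<'E'
def c2p(p,x,y,k): return ((p[0]+.5)/k-.5+x,(p[1]+.5)/k-.5+y)
E
python3 - <<'E'
from h import *
s=load('pics/scene0.npy');t=load('pics/top0.npy')
T=lambda p:c2p(p,342,170,12)
S=lambda p:c2p(p,190,175,12)
def line(name,a,b,z1,z2=None):
    A=onz(t,*T(a),z1);B=onz(t,*T(b),z2 or z1);d=A-B
    print(name,A.round(1),B.round(1),'len',np.linalg.norm(d).round(1),'yaw of y-axis',np.degrees(np.arctan2(-d[0],d[1])).round(2))
    return A,B
line('cheek outer edge',(90,290),(660,383),165)
line('cheek inner edge',(200,345),(640,415),161)
line('bar front top',(250,188),(740,252),340)
line('bar back top',(275,72),(720,128),370)
line('green edge',(537,407),(507,555),161,139)
line('blue edge',(660,418),(625,575),161,139)
c=[(205,407),(372,438),(345,590),(180,560)]
zs=184.6+np.array([10,10,-10,-10])
P=np.array([onz(t,*T(p),z) for p,z in zip(c,zs)]);print(P.round(1));print('tubetop',P.mean(0))
print([np.linalg.norm(P[i]-P[i-1]).round(1) for i in range(4)])
yaw=np.radians(float(-7.5))
# bar by mask
hsv=cv2.cvtColor(t['pixels'],cv2.COLOR_RGB2HSV)
m=cv2.inRange(hsv,(24,200,200),(34,255,255));n,l,st,ce=cv2.connectedComponentsWithStats(m)
print(st[1:][st[1:,4]>60])
# plate
E
```

```text
cheek outer edge [ 561.8 -188.7  165. ] [ 534.9 -325.9  165. ] len 139.8 yaw of y-axis -11.11
cheek inner edge [ 548.1 -215.4  161. ] [ 527.8 -321.4  161. ] len 108.0 yaw of y-axis -10.86
bar front top [ 551.9 -204.8  340. ] [ 534.8 -309.7  340. ] len 106.3 yaw of y-axis -9.28
bar back top [ 571.  -207.2  370. ] [ 556.1 -300.7  370. ] len 94.7 yaw of y-axis -9.05
green edge [ 530.4 -296.5  161. ] [ 497.2 -291.1  139. ] len 40.2 yaw of y-axis -99.23
blue edge [ 526.9 -326.2  161. ] [ 491.5 -319.8  139. ] len 42.2 yaw of y-axis -100.28
[[ 527.4 -211.5  194.6]
 [ 518.8 -250.9  194.6]
 [ 485.  -245.6  174.6]
 [ 493.4 -206.4  174.6]]
tubetop [ 506.14450956 -228.58331056  184.6       ]
[np.float64(39.7), np.float64(40.3), np.float64(39.6), np.float64(40.1)]
[[380   8  16  14 214]
 [168  15  15  14 201]
 [364 161  65  33 759]]
```

```bash
cat >> h.py <<'E'
def sock(O,yaw):
    a=np.radians(yaw);xh=np.array([np.cos(a),np.sin(a),0]);y=np.array([-np.sin(a),np.cos(a),0]);Z=np.array([0,0,1.])
    x=xh*np.cos(np.pi/6)+Z*.5;z=-xh*.5+Z*np.cos(np.pi/6)
    return np.stack([x,y,z],1),np.array(O,float),xh
E
python3 - <<'E'
from h import *
s=load('pics/scene0.npy');t=load('pics/top0.npy')
M,O,xh=sock((520.8,-260.7,150),-10)
pts={'tubetop corners':[(20,9,40),(20,49,40),(-20,49,40),(-20,9,40)],'gapwall':[(22,-13.4,0),(-22,-13.4,0)],'gw+20':[(22,-35,0),(-22,-35,0)],'cheek o':[(30,-65,0),(30,70,0)]}
for n,(f,x,y,k) in {'top':(t,342,170,12),'scene':(s,190,175,12)}.items():
  for q,pp in pts.items():
    print(n,q,[((proj(f,O+M@np.array(p))-[x,y]+.5)*k-.5).round(0).tolist() for p in pp])
  b=[O+18*xh+M[:,1]*e+[0,0,190] for e in(-65,65)]
  print(n,'bar',[((proj(f,p)-[x,y]+.5)*k).round().tolist() for p in b],[proj(f,p).round(1).tolist() for p in b])
E
```

```text
top tubetop corners [[374.0, 434.0], [207.0, 410.0], [179.0, 564.0], [344.0, 588.0]]
top gapwall [[456.0, 382.0], [423.0, 547.0]]
top gw+20 [[544.0, 394.0], [510.0, 560.0]]
top cheek o [[674.0, 382.0], [122.0, 302.0]]
top bar [[827.0, 284.0], [228.0, 199.0]] [[410.4, 193.2], [360.5, 186.1]]
scene tubetop corners [[288.0, 96.0], [378.0, 157.0], [483.0, 166.0], [393.0, 106.0]]
scene gapwall [[187.0, 194.0], [303.0, 202.0]]
scene gw+20 [[141.0, 161.0], [257.0, 170.0]]
scene cheek o [[56.0, 115.0], [350.0, 323.0]]
scene bar [[7.0, -440.0], [306.0, -254.0]] [[190.1, 137.9], [215.0, 153.4]]
```

Run:
```python
from h import *
s=load('pics/scene0.npy');t=load('pics/top0.npy')
# head corners
T=lambda p:c2p(p,190,200,16);S=lambda p:c2p(p,336,244,16)
# masks
for f,n,box in((t,'top',(190,205,215,235)),(s,'scene',(336,244,364,282))):
    h=cv2.cvtColor(f['pixels'],cv2.COLOR_RGB2HSV);x0,y0,x1,y1=box
    m=np.zeros(h.shape[:2],np.uint8)
    m[y0:y1,x0:x1]=cv2.inRange(h,(5,225,190 if n=='top' else 180),(20,255,255))[y0:y1,x0:x1]
    ys,xs=np.nonzero(m);rr=cv2.minAreaRect(np.stack([xs,ys],1).astype(np.float32))
    print(n,len(xs),xs.mean(),ys.mean(),rr)
    P=onz(f,xs.mean(),ys.mean(),140);print('head by mask',P)
    if n=='top':
        a=cv2.boxPoints(rr);print([onz(f,*q,140).round(1)[:2].tolist() for q in a])
ct=[(78,252),(222,245),(232,440),(90,440)]
cs=[(120,205),(222,85),(350,130),(245,240)] # +x-y, -x-y, -x+y,+x+y
Pt=np.array([onz(t,*T(p),140) for p in ct]);Ps=np.array([onz(s,*S(p),140) for p in cs])
print(Pt.round(1),Pt.mean(0));print(Ps.round(1),Ps.mean(0))
d=Pt[0]-Pt[1]
print('yaw',np.degrees(np.arctan2(-d[0],d[1])))
C=Pt.mean(0)
for c,nm,e in zip(Ps,['+x-y','-x-y','-x+y','+x+y'],[(145,480),None,(322,420),(235,530)]):
    if e is None: continue
    q=(proj(s,c-[0,0,70])-[336,244]+.5)*16; print(nm,'vertical 70 below',q.round(),'obs edge pt',e, 'vertical dx at obs row', ((q[0]-((proj(s,c)-[336,244]+.5)*16)[0])/(q[1]-((proj(s,c)-[336,244]+.5)*16)[1])).round(3))
# rack rails top z=70
T8=lambda p:c2p(p,180,195,8)
for a,b in(((65,160),(648,112)),((75,322),(660,285))):
    A=onz(t,*T8(a),70);B=onz(t,*T8(b),70);d=A-B;print('rack',A.round(1),B.round(1),np.degrees(np.arctan2(-d[0],d[1])),np.linalg.norm(d))
```

```text
top 22 201.1818181818182 223.0 ((200.0, 221.5), (11.0, 6.0), 90.0)
head by mask [490.67354054 249.71253087 140.        ]
[[512.0, 262.1], [511.5, 244.2], [478.6, 244.3], [479.1, 262.2]]
scene 2 354.0 256.0 ((354.0, 256.0), (2.8284270763397217, 0.0), 135.0)
head by mask [498.7997051  271.00121351 140.        ]
[[514.4 269.8 140. ]
 [514.9 243.  140. ]
 [478.4 241.3 140. ]
 [479.1 267.6 140. ]] [496.70489375 255.44841127 140.        ]
[[518.7 246.4 140. ]
 [480.3 244.8 140. ]
 [477.  269.6 140. ]
 [513.3 269.1 140. ]] [497.31435463 257.47808399 140.        ]
yaw 1.199007191855743
+x-y vertical 70 below [ 95. 483.] obs edge pt (145, 480) vertical dx at obs row -0.091
-x+y vertical 70 below [319. 407.] obs edge pt (322, 420) vertical dx at obs row -0.114
+x+y vertical 70 below [216. 518.] obs edge pt (235, 530) vertical dx at obs row -0.105
rack [527.4 303.5  70. ] [539.9  76.6  70. ] 3.1413791507757955 227.17398688754713
rack [464.1 299.5  70. ] [472.3  73.3  70. ] 2.061299776878714 226.3525270328504
```

The measurements agree. The wedge head centre is at about (497, 256.5, 140), yaw about 2.7°, with the flat face towards +y, so it needs no flipping. The socket origin is at about (520, -260, 150), yaw about -10°. A straight chord to the rack stays well in front of the bar. I'll turn first.

Emit:
send_rows --moves '[[[0,0,0,0,0,-0.11],[0,0,0,0,0,-0.11],[0,0,0,0,0,-0.11],[0,0,0,0,0,-0.11],[0,0,0,0,0,-0.11],[0,0,0,0,0,-0.11],[0,0,0,0,0,-0.11],[0,0,0,0,0,-0.11],[0,0,0,0,0,-0.11],[0,0,0,0,0,-0.11],[0,0,0,0,0,-0.11],[0,0,0,0,0,-0.11]]]' --hand -1

```text
clock: 1.1
tcp_pos: [165.9, -550.2, 244.7]
tcp_rot: [-179.9, 0.0, 2.7]
force: [0.4, 0.1, 0.2]
opening: 1.001
```

```bash
cat >> h.py <<'E'
def delta(st,p,Rt):
    Rc=eul(st['tcp_rot'])
    return (Rc.T@(np.array(p)-st['tcp_pos'])/1000).round(4), R.from_matrix(Rc.T@Rt).as_rotvec().round(4)
def down(yaw): return eul([180,0,yaw])
E
python3 - <<'E'
from h import *
from rig import r
s=r.sense();print(s['clock'],s['tcp_pos'],s['tcp_rot'],s['q'].round(1))
print(delta(s,[497,253,245],down(2.7)))
E
```

```text
1.1 [ 165.89101905 -550.16907594  244.73173825] [-1.79931103e+02  7.98397071e-03  2.71492966e+00] [-79.5  21.6   4.6  73.    0.    7.7]
(array([ 3.688e-01, -7.866e-01,  6.000e-04]), array([-0.0012,  0.0001,  0.0003]))
```

Emit:
send_rows --moves '[[[0.0154,-0.0328,0,0,0,0],[0.0154,-0.0328,0,0,0,0],[0.0154,-0.0328,0,0,0,0],[0.0154,-0.0328,0,0,0,0],[0.0154,-0.0328,0,0,0,0],[0.0154,-0.0328,0,0,0,0],[0.0154,-0.0328,0,0,0,0],[0.0154,-0.0328,0,0,0,0],[0.0154,-0.0328,0,0,0,0],[0.0154,-0.0328,0,0,0,0],[0.0154,-0.0328,0,0,0,0],[0.0154,-0.0328,0,0,0,0]]]'

```text
clock: 2.1
tcp_pos: [334.0, -147.7, 245.1]
tcp_rot: [-180.0, 0.0, 2.4]
force: [-0.1, 0.2, -0.2]
opening: 1.001
```

Emit:
send_rows --moves '[[[0.0154,-0.0328,0,0,0,0],[0.0154,-0.0328,0,0,0,0],[0.0154,-0.0328,0,0,0,0],[0.0154,-0.0328,0,0,0,0],[0.0154,-0.0328,0,0,0,0],[0.0154,-0.0328,0,0,0,0],[0.0154,-0.0328,0,0,0,0],[0.0154,-0.0328,0,0,0,0],[0.0154,-0.0328,0,0,0,0],[0.0154,-0.0328,0,0,0,0],[0.0154,-0.0328,0,0,0,0],[0,0,0,0,0,0]]]'

```text
clock: 3.1
tcp_pos: [489.8, 223.1, 244.1]
tcp_rot: [-179.9, -0.0, 2.7]
force: [0.2, -0.7, -0.1]
opening: 1.001
```

Run:
```python
from h import *
from rig import r
s=r.sense();print(s['clock'],s['tcp_pos'],s['tcp_rot'],s['q'].round(1))
print(delta(s,[497,253,120],down(2.7)))
```

```text
3.1 [489.78342043 223.07195692 244.06747614] [-1.79864941e+02 -2.37444815e-02  2.71105682e+00] [ 1.77e+01  1.72e+01 -1.80e+00  7.09e+01  1.00e-01  1.05e+02]
(array([ 0.0086, -0.0293,  0.1241]), array([-0.0024, -0.0004,  0.0002]))
```

Emit:
send_rows --moves '[[[0.0086,-0.0293,0,0,0,0],[0,0,0.02,0,0,0],[0,0,0.025,0,0,0],[0,0,0.025,0,0,0],[0,0,0.025,0,0,0],[0,0,0.02,0,0,0],[0,0,0.009,0,0,0],[0,0,0,0,0,0]]]'

```text
clock: 3.77
tcp_pos: [493.3, 246.5, 118.7]
tcp_rot: [179.9, 0.3, 2.4]
force: [-0.1, -0.4, -0.3]
opening: 1.001
```

Run:
```python
from h import *
from rig import r
for n in("scene","top"):
    f=r.grab_frame(n);np.save(f"pics/{n}1.npy",f,allow_pickle=True)
    crop(f,*((290,190,120,100,6) if n=='scene' else (160,170,120,80,6)),f'pics/{n}1.png')
s=r.sense();print(s['clock'],s['tcp_pos'],s['tcp_rot'],s['force'])
```

```text
3.8667 [495.63635008 247.47917081 121.71720627] [1.79989372e+02 4.08360729e-03 2.39415669e+00] [0.86968415 0.3104204  0.01604615]
```

View pics/scene1.png

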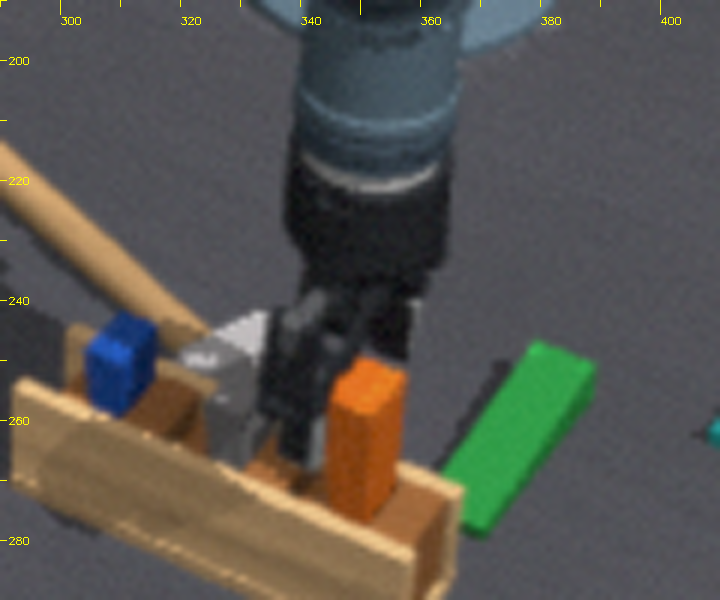

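View pics/top1.png

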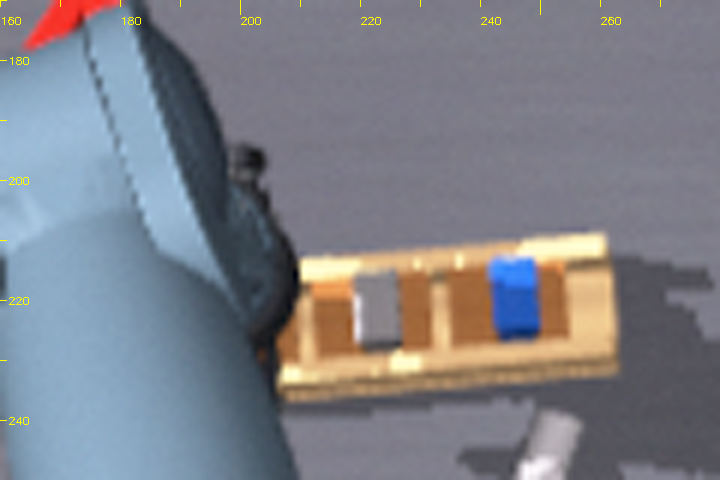

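Run:
```python
from h import *
s=load('pics/scene1.npy')
for p in [(538,247.5,108),(538,236,108),(538,258,108),(552,247,108),(497,256,140)]: print(p,((proj(s,p)-[290,190])*6).round())
```

```text
(538, 247.5, 108) [295. 470.]
(538, 236, 108) [274. 460.]
(538, 258, 108) [313. 479.]
(552, 247, 108) [278. 486.]
(497, 256, 140) [359. 381.]
```

Emit:
send_rows --moves '[[[0.001,-0.0025,0.001,0,0,0],[0.001,-0.0025,0.001,0,0,0],[0,0,0,0,0,0],[0,0,0,0,0,0]]]'

```text
clock: 4.2
tcp_pos: [498.0, 253.2, 120.1]
tcp_rot: [-180.0, -0.1, 2.4]
force: [-0.2, -0.0, 0.1]
opening: 1.001
```

The fingertip shows at crop (300,465), as predicted, so the wedge sits between the jaws. Closing.

Emit:
send_rows --moves '[[[0,0,0,0,0,0],[0,0,0,0,0,0],[0,0,0,0,0,0],[0,0,0,0,0,0],[0,0,0,0,0,0],[0,0,0,0,0,0],[0,0,0,0,0,0],[0,0,0,0,0,0]]]' --hand 1 --force 60

```text
clock: 4.87
tcp_pos: [497.5, 252.7, 119.5]
tcp_rot: [180.0, -0.0, 2.4]
force: [0.3, 0.0, 2.7]
opening: 0.407
```

Emit:
send_rows --moves '[[[0,0,-0.005,0,0,0],[0,0,-0.01,0,0,0],[0,0,-0.015,0,0,0],[0,0,-0.015,0,0,0],[0,0,-0.015,0,0,0],[0,0,-0.015,0,0,0],[0,0,-0.015,0,0,0],[0,0,-0.015,0,0,0],[0,0,-0.015,0,0,0],[0,0,-0.015,0,0,0],[0,0,-0.01,0,0,0],[0,0,0,0,0,0]]]'

```text
clock: 5.87
tcp_pos: [498.5, 253.2, 267.2]
tcp_rot: [-179.9, -0.2, 2.4]
force: [0.5, -0.5, -0.4]
opening: 0.418
```

Run:
```python
from h import *
from rig import r
for n in("scene",):
    f=r.grab_frame(n);np.save(f"pics/{n}2.npy",f,allow_pickle=True)
    crop(f,290,150,120,130,5,f'pics/{n}2.png')
s=r.sense();print(s['clock'],s['tcp_pos'],s['tcp_rot'],s['force'],s['opening'],s['q'].round(1))
M,O,xh=sock((520,-260,150),-10)
# wedge in gap pose = socket axes; tool x=+socket x, z=-socket z
Rt=np.stack([M[:,0],-M[:,1],-M[:,2]],1)
print(delta(s,s['tcp_pos'],Rt))
```

```text
5.9167 [498.09472149 253.0447799  265.62408371] [-1.79958464e+02 -1.51539151e-01  2.40614656e+00] [ 0.51401923  0.19502447 -1.34017894] 0.41459818395016695 [ 20.4  19.3   4.3  74.8  -0.  108. ]
(array([0., 0., 0.]), array([-0.0577,  0.519 ,  0.2113]))
```

View pics/scene2.png

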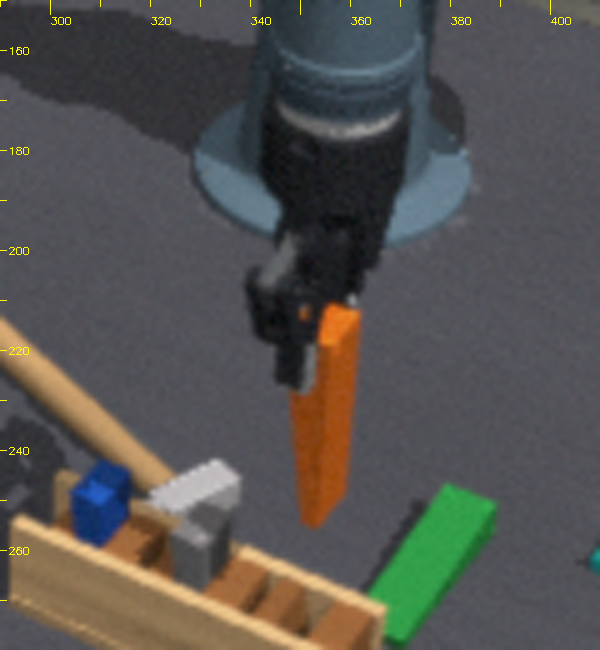

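Run:
```python
from h import *
s=load('pics/scene2.npy')
crop(s,335,200,35,60,10,'pics/s2w.png')
Rw=eul([0,0,2.4]);C=np.array([498.1,256.5,265.6+20-130])
for n,p in {'head+x+y':(18,14,130),'head-x+y':(-18,14,130),'tip+x+y':(18,14,0),'tip-x+y':(-18,14,0),'tip+x-y':(18,4,0),'+x-y z80':(18,-7,80)}.items(): print(n,((proj(s,C+Rw@np.array(p))-[335,200]+.5)*10).round())
```

```text
head+x+y [208. 201.]
head-x+y [270. 132.]
tip+x+y [170. 558.]
tip-x+y [230. 487.]
tip+x-y [139. 544.]
+x-y z80 [125. 315.]
```

View pics/s2w.png

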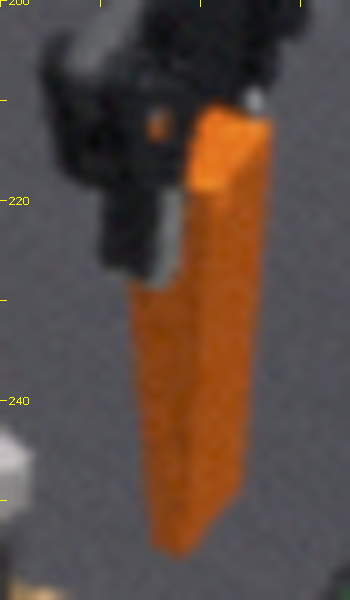

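The wedge is held with its flat face at +y and about 1° of tilt, and its tip is about 110 mm ahead of the TCP. Now I'll tilt it to the socket axes.

Emit:
send_rows --moves '[[[0,0,-0.01,-0.0072,0.0649,0.0264],[0,0,-0.01,-0.0072,0.0649,0.0264],[0,0,-0.01,-0.0072,0.0649,0.0264],[0,0,-0.01,-0.0072,0.0649,0.0264],[0,0,-0.01,-0.0072,0.0649,0.0264],[0,0,-0.01,-0.0072,0.0649,0.0264],[0,0,-0.01,-0.0072,0.0649,0.0264],[0,0,-0.01,-0.0072,0.0649,0.0264],[0,0,0,0,0,0]]]'

```text
clock: 6.67
tcp_pos: [477.2, 255.6, 340.8]
tcp_rot: [179.9, -29.9, -9.8]
force: [-0.0, 0.1, -0.6]
opening: 0.416
```

```bash
cat >> h.py <<'E'
OS=(520,-260,150);YS=-10
def tgt(x,y,z):
    M,O,xh=sock(OS,YS);return O+M@np.array([x,y,z],float),np.stack([M[:,0],-M[:,1],-M[:,2]],1)
def insock(p):
    M,O,xh=sock(OS,YS);return (M.T@(np.array(p)-O)).round(1)
E
python3 - <<'E'
from h import *
from rig import r
s=r.sense();print(s['clock'],s['tcp_pos'],s['tcp_rot'],s['q'].round(1),s['opening'])
print(tgt(0,-12,250)[0]);print(delta(s,*tgt(0,-12,250)))
E
```

```text
6.6667 [477.15306266 255.57036668 340.82392807] [179.92816935 -29.91216509  -9.82597239] [ 31.9  -1.5 -17.1  51.3 -19.5 127.8] 0.4157527112901241
[ 394.81525274 -250.11167083  366.50635095]
(array([ 0.0173,  0.5123, -0.019 ]), array([-0.0003,  0.0015,  0.0026]))
```

Emit:
send_rows --moves '[[[0.001,0.028,-0.001,0,0,0],[0.001,0.028,-0.001,0,0,0],[0.001,0.028,-0.001,0,0,0],[0.001,0.028,-0.001,0,0,0],[0.001,0.028,-0.001,0,0,0],[0.001,0.028,-0.001,0,0,0],[0.001,0.028,-0.001,0,0,0],[0.001,0.028,-0.001,0,0,0],[0.001,0.028,-0.001,0,0,0],[0.001,0.028,-0.001,0,0,0],[0.001,0.028,-0.001,0,0,0],[0.001,0.028,-0.001,0,0,0]]]'

```text
clock: 7.67
tcp_pos: [424.8, -77.7, 357.2]
tcp_rot: [180.0, -29.8, -10.0]
force: [0.9, -0.9, -0.9]
opening: 0.413
```

Emit:
send_rows --moves '[[[0.001,0.028,-0.001,0,0,0],[0.001,0.028,-0.001,0,0,0],[0.001,0.028,-0.001,0,0,0],[0.001,0.028,-0.001,0,0,0],[0.001,0.028,-0.001,0,0,0],[0,0.02,0,0,0,0],[0,0.016,0,0,0,0],[0,0,0,0,0,0]]]'

```text
clock: 8.33
tcp_pos: [396.1, -253.3, 363.8]
tcp_rot: [-180.0, -29.7, -10.2]
force: [1.6, -0.2, -1.3]
opening: 0.412
```

Run:
```python
from h import *
from rig import r
s=r.sense();print(s['clock'],s['tcp_pos'],s['tcp_rot'],s['q'].round(1),s['opening'])
print(insock(s['tcp_pos']));print(delta(s,*tgt(0,-12,150)))
```

```text
8.3333 [ 396.08494105 -253.25873327  363.83493494] [-179.98746463  -29.72736245  -10.24747823] [-52.9 -12.9 -23.1  57.   19.6  51.4] 0.4115062244478389
[ 2.000e-01 -1.490e+01  2.468e+02]
(array([ 0.0002, -0.0031,  0.0968]), array([ 0.0019,  0.0048, -0.0037]))
```

Now down to about 30 mm above the mouth, then a picture check.

Emit:
send_rows --moves '[[[0,-0.003,0.02,0,0,0],[0,0,0.025,0,0,0],[0,0,0.025,0,0,0],[0,0,0.02,0,0,0],[0,0,0.01,0,0,0],[0,0,0.006,0,0,0],[0,0,0,0,0,0],[0,0,0,0,0,0]]]'

```text
clock: 9.0
tcp_pos: [447.1, -260.5, 275.6]
tcp_rot: [179.2, -29.7, -10.0]
force: [-24.7, -4.8, 19.4]
opening: 0.415
```

Run:
```python
from h import *
from rig import r
for n in("scene","top"):
    f=r.grab_frame(n);np.save(f"pics/{n}3.npy",f,allow_pickle=True)
    crop(f,*((170,130,75,75,8) if n=='scene' else (335,160,90,70,8)),f'pics/{n}3.png')
s=r.sense();print(s['clock'],s['tcp_pos'],s['tcp_rot'],s['force'],insock(s['tcp_pos']))
M,O,_=sock(OS,YS)
W=O+M@(np.array(insock(s['tcp_pos']))+[0,4,-110])
for n,p in {'head+x+y':(18,14,130),'head-x+y':(-18,14,130),'tip+x+y':(18,14,0),'tip-x+y':(-18,14,0),'tip+x-y':(18,4,0)}.items(): 
    print(n,[((proj(load(f'pics/{c}3.npy'),W+M@np.array(p))-b+.5)*8).round().tolist() for c,b in(('scene',np.array([170,130])),('top',np.array([335,160])))])
```

```text
9.1 [ 447.05928899 -260.51388642  275.53437583] [179.18798548 -29.69689793  -9.97794298] [-24.12534559  -5.35634955  19.18237846] [  0.6 -13.2 144.6]
head+x+y [[451.0, 139.0], [340.0, 511.0]]
head-x+y [[514.0, 149.0], [320.0, 609.0]]
tip+x+y [[347.0, 432.0], [314.0, 372.0]]
tip-x+y [[410.0, 438.0], [296.0, 464.0]]
tip+x-y [[332.0, 422.0], [342.0, 376.0]]
```

View pics/scene3.png

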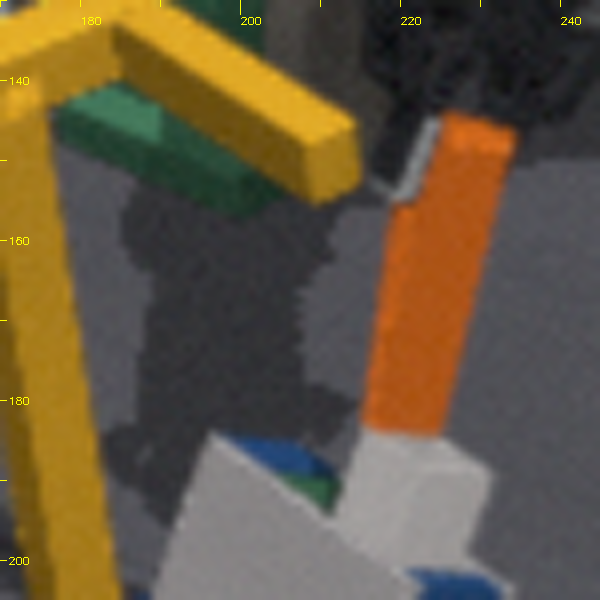

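View pics/top3.png

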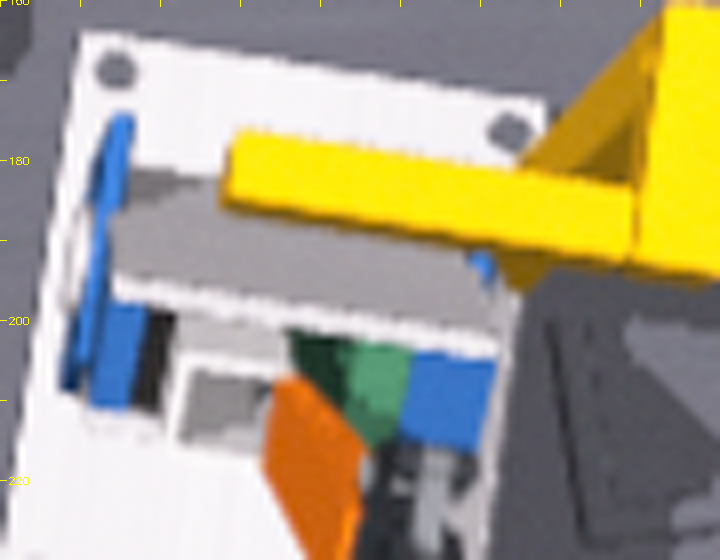

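The tip touched the tube rim (31 N), about 13 mm further to +y than expected, so the wedge has pivoted in the grip. I'll back off and measure again.

Emit:
send_rows --moves '[[[0,0,-0.02,0,0,0],[0,0,-0.02,0,0,0],[0,0,0,0,0,0],[0,0,0,0,0,0]]]'

```text
clock: 9.43
tcp_pos: [430.0, -253.0, 308.4]
tcp_rot: [179.9, -29.9, -9.9]
force: [-0.3, 0.5, -0.7]
opening: 0.415
```

Run:
```python
from h import *
from rig import r
for n in("scene","top"):
    f=r.grab_frame(n);np.save(f"pics/{n}4.npy",f,allow_pickle=True)
    crop(f,*((190,110,60,70,8) if n=='scene' else (335,180,80,70,8)),f'pics/{n}4.png')
s=r.sense();print(s['clock'],s['tcp_pos'],s['tcp_rot'],s['force'],insock(s['tcp_pos']),s['opening'])
M,O,_=sock(OS,YS)
W=O+M@(np.array(insock(s['tcp_pos']))+[0,4,-110])
for n,p in {'head+x+y':(18,14,130),'head-x+y':(-18,14,130),'tip+x+y':(18,14,0),'tip-x+y':(-18,14,0),'tip+x-y':(18,4,0)}.items(): 
    print(n,[((proj(load(f'pics/{c}4.npy'),W+M@np.array(p))-b+.5)*8).round().tolist() for c,b in(('scene',np.array([190,110])),('top',np.array([335,180])))])
```

```text
9.5333 [ 429.6907265  -252.33697183  306.6154525 ] [179.99991152 -29.79055708  -9.96789441] [-1.10480978  0.43503491 -1.06567238] [ 1.000e-01 -8.100e+00  1.808e+02] 0.4122175882904571
head+x+y [[329.0, 220.0], [333.0, 393.0]]
head-x+y [[392.0, 232.0], [312.0, 493.0]]
tip+x+y [[224.0, 517.0], [306.0, 247.0]]
tip-x+y [[287.0, 524.0], [288.0, 341.0]]
tip+x-y [[209.0, 507.0], [334.0, 252.0]]
```

View pics/scene4.png

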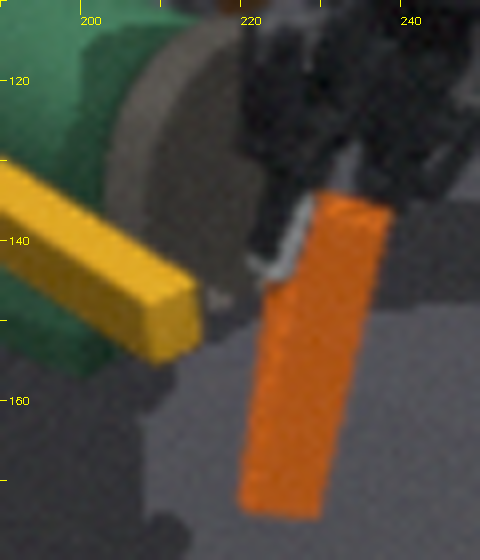

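View pics/top4.png

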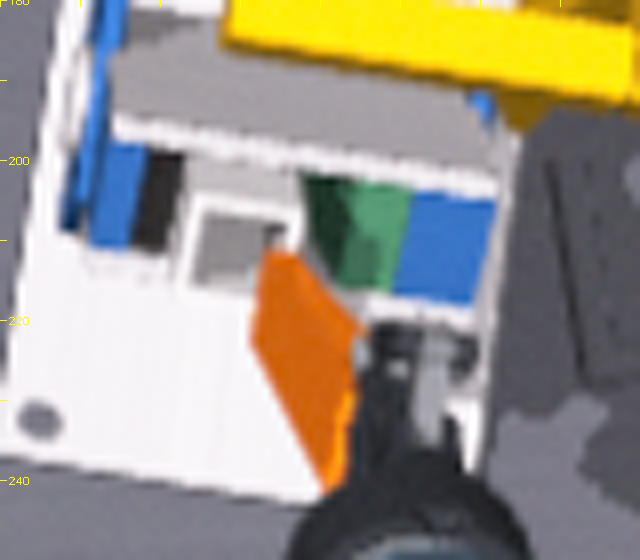

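Run:
```python
from h import *
s=load('pics/scene4.npy');t=load('pics/top4.npy')
S=lambda p:c2p(p,190,110,8);T=lambda p:c2p(p,335,180,8)
pts={'C':((238,508),(263,252)),'D':((320,519),(252,342)),'A':((392,212),(326,491))}
Q={}
for k,(a,b) in pts.items():
    P,e=tri(s,S(a),t,T(b));Q[k]=np.array(insock(P));print(k,P.round(1),'res',e.round(1),'sock',Q[k])
v=Q['A']-Q['D'];print('flat edge',v.round(1),np.linalg.norm(v).round(1),'tilt about x (tip to +y) deg',np.degrees(np.arctan2(-v[1],v[2])).round(1),'about y',np.degrees(np.arctan2(v[0],v[2])).round(1))
```

```text
C [ 501.9 -233.4  228.8] res 7.0 sock [20.  23.  79.5]
D [ 469.5 -226.5  209.5] res 3.6 sock [-18.4  24.2  79.3]
A [ 406.4 -232.3  322.7] res 3.1 sock [-14.7   7.6 208. ]
flat edge [  3.7 -16.6 128.7] 129.8 tilt about x (tip to +y) deg 7.3 about y 1.6
```

Triangulation gives a flat-edge length of 129.8 mm (130 expected) and a tilt of 7.3° about the jaw axis. I'll turn the tool by that amount the other way and grip harder.

Emit:
send_rows --moves '[[[0,0.0032,0,-0.0425,0,0],[0,0.0032,0,-0.0425,0,0],[0,0,0,-0.0425,0,0],[0,0,0,0,0,0],[0,0,0,0,0,0],[0,0,0,0,0,0]]]' --force 110

```text
clock: 10.03
tcp_pos: [428.6, -258.7, 307.1]
tcp_rot: [172.7, -29.8, -10.0]
force: [0.3, 1.2, -1.1]
opening: 0.406
```

```bash
cat > look.py <<'E'
from h import *
from rig import r
import sys
k=sys.argv[1];sb=eval(sys.argv[2]);tb=eval(sys.argv[3])
for n,b in(("scene",sb),("top",tb)):
    f=r.grab_frame(n);np.save(f"pics/{n}{k}.npy",f,allow_pickle=True);crop(f,*b,f'pics/{n}{k}.png')
s=r.sense();print(s['clock'],s['tcp_pos'].round(1),s['tcp_rot'].round(2),'F',s['force'].round(1),'sock',insock(s['tcp_pos']),s['opening'])
E
python3 look.py 5 "(190,110,60,70,8)" "(335,180,80,70,8)"
```

```text
10.1333 [ 428.6 -259.3  307.6] [172.67 -29.83  -9.98] F [-0.2 -0.1 -0.5] sock [  0.7 -15.2 181.6] 0.40940705511449604
```

View pics/scene5.png

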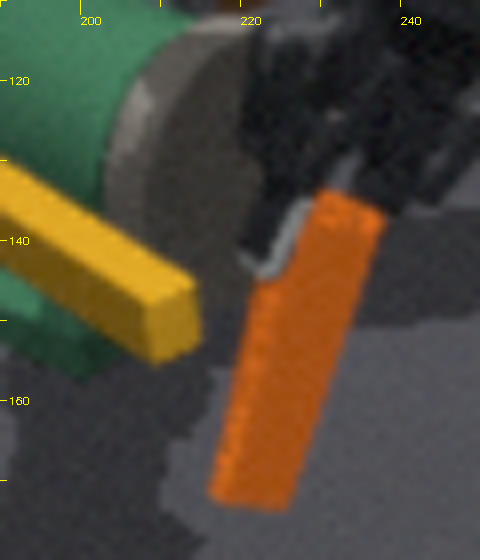

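View pics/top5.png

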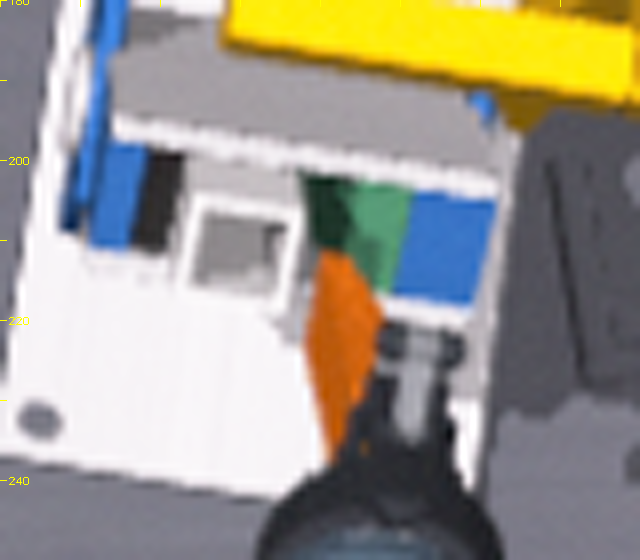

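```bash
cat > trip.py <<'E'
from h import *
def rep(k,sb,tb,pts):
    s=load(f'pics/scene{k}.npy');t=load(f'pics/top{k}.npy')
    S=lambda p:c2p(p,*sb);T=lambda p:c2p(p,*tb);Q={}
    for n,(a,b) in pts.items():
        P,e=tri(s,S(a),t,T(b));Q[n]=np.array(insock(P));print(n,P.round(1),'res',e.round(1),'sock',Q[n])
    return Q
E
python3 - <<'E'
from trip import *
Q=rep(5,(190,110,8),(335,180,8),{'C':((211,494),(320,252)),'D':((289,509),(306,345)),'A':((387,215),(330,463))})
v=Q['A']-Q['D'];print(v,np.linalg.norm(v),np.degrees(np.arctan2(-v[1],v[2])))
# tube near corners from first frames
Q=rep(0,(190,175,12),(342,170,12),{})
s=load('pics/scene0.npy');t=load('pics/top0.npy')
for n,a,b in(('t+x,9',(300,95),(372,438)),('t-x,9',(412,103),(345,590)),('t-x,49',(490,165),(180,560))):
    P,e=tri(s,c2p(a,190,175,12),t,c2p(b,342,170,12));print(n,P.round(1),e.round(1),insock(P))
E
```

```text
C [ 500.4 -252.1  227.9] res 3.6 sock [21.   4.4 77.8]
D [ 468.1 -245.7  206.2] res 4.3 sock [-18.3   5.1  75.5]
A [ 413.7 -231.6  325.4] res 8.0 sock [ -7.2   9.5 206.7]
[ 11.1   4.4 131.2] 131.74221039590918 -1.920784912688967
t+x,9 [ 518.  -249.9  194.9] 2.3 [19.2  9.6 40.7]
t-x,9 [ 483.4 -243.5  175.6] 4.8 [-20.9   9.9  41.6]
t-x,49 [ 492.5 -205.2  175.5] 2.6 [-19.   49.2  40.4]
```

The tip's flat edge is at y = 4.7 mm, with the tube face at 9.7 and the wall at -13.4, so it lines up with the gap. Going in along socket z.

Emit:
send_rows --moves '[[[-0.001,-0.0013,0.01,0,0,0],[-0.001,-0.0013,0.01,0,0,0],[0,-0.0013,0.01,0,0,0],[0,-0.0013,0.01,0,0,0],[0,-0.0013,0.01,0,0,0],[0,-0.0013,0.01,0,0,0],[0,-0.0013,0.01,0,0,0],[0,0,0,0,0,0],[0,0,0,0,0,0]]]'

```text
clock: 10.88
tcp_pos: [461.2, -264.9, 245.1]
tcp_rot: [172.7, -29.8, -10.0]
force: [0.4, -0.7, -0.0]
opening: 0.409
```

```bash
python3 look.py 6 "(190,130,60,70,8)" "(335,170,80,70,8)"
```

```text
10.9833 [ 461.6 -265.3  246.4] [172.6  -29.9   -9.96] F [ 0.  -0.3 -0.4] sock [ -0.8 -15.4 111.8] 0.4144906770287447
```

View pics/scene6.png

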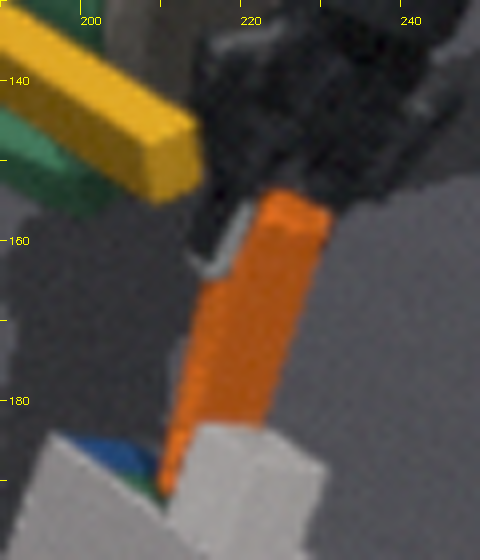

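View pics/top6.png

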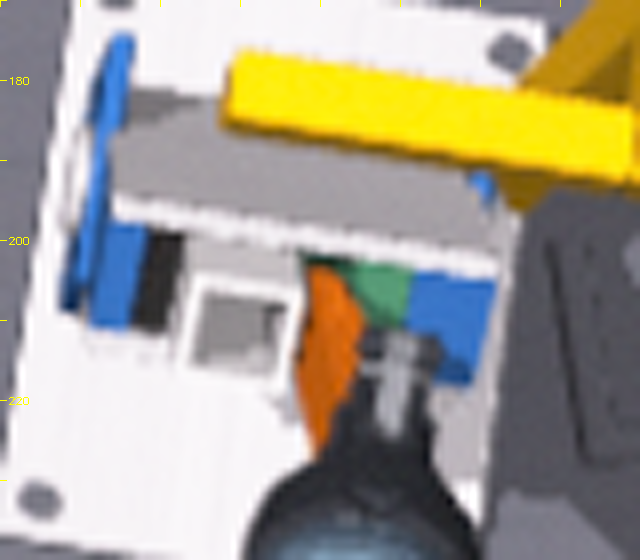

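The wedge is at the mouth and sits cleanly beside the tube. Continuing.

Emit:
send_rows --moves '[[[0,-0.0017,0.01,0,0,0],[0,-0.0017,0.01,0,0,0],[0,-0.0017,0.01,0,0,0],[0,-0.0017,0.01,0,0,0],[0,-0.0017,0.01,0,0,0],[0,0,0,0,0,0]]]'

```text
clock: 11.48
tcp_pos: [486.6, -267.1, 201.0]
tcp_rot: [172.7, -29.8, -10.0]
force: [-0.1, -0.4, -1.1]
opening: 0.406
```

```bash
python3 look.py 7 "(190,140,60,70,8)" "(335,170,80,70,8)"
```

```text
11.5833 [ 486.7 -267.5  202.3] [172.61 -29.87  -9.95] F [ 0.3  0.5 -1. ] sock [ -1.1 -13.1  61.1] 0.4087089335063714
```

View pics/scene7.png

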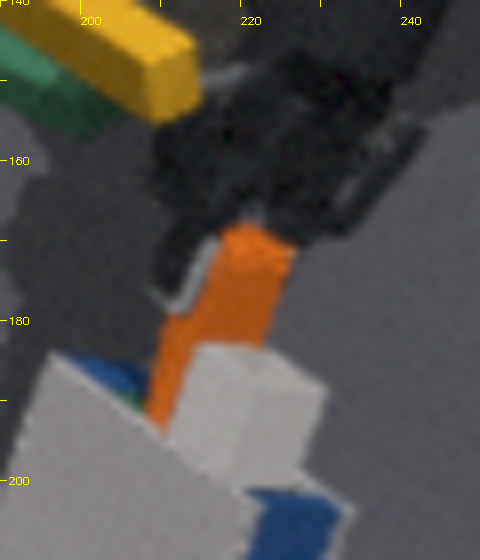

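View pics/top7.png

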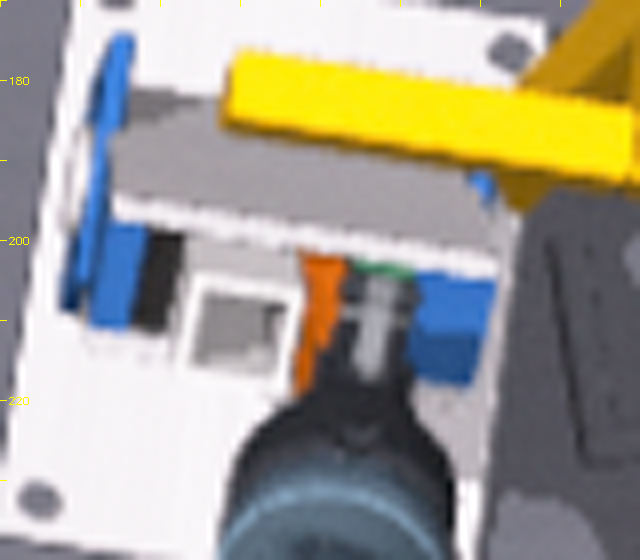

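Emit:
send_rows --moves '[[[0,-0.0012,0.006,0,0,0],[0,-0.0012,0.006,0,0,0],[0,-0.0012,0.006,0,0,0],[0,-0.001,0.005,0,0,0],[0,0,0,0,0,0]]]'

```text
clock: 12.0
tcp_pos: [498.5, -268.0, 180.6]
tcp_rot: [172.6, -29.8, -10.0]
force: [0.7, -2.2, -2.0]
opening: 0.409
```

Emit:
send_rows --moves '[[[0,-0.0008,0.004,0,0,0],[0,-0.0006,0.004,0,0,0],[0,-0.0005,0.003,0,0,0],[0,0,0,0,0,0]]]'

```text
clock: 12.33
tcp_pos: [504.5, -268.2, 171.7]
tcp_rot: [172.6, -29.9, -9.9]
force: [1.5, -0.1, -2.0]
opening: 0.408
```

```bash
python3 look.py 8 "(190,140,60,70,8)" "(335,170,80,70,8)"
```

```text
12.4333 [ 504.3 -268.2  171.8] [172.63 -29.88  -9.95] F [ 2.2 -0.4 -3.6] sock [ -1.3 -10.8  25.9] 0.4082794946130398
```

View pics/scene8.png

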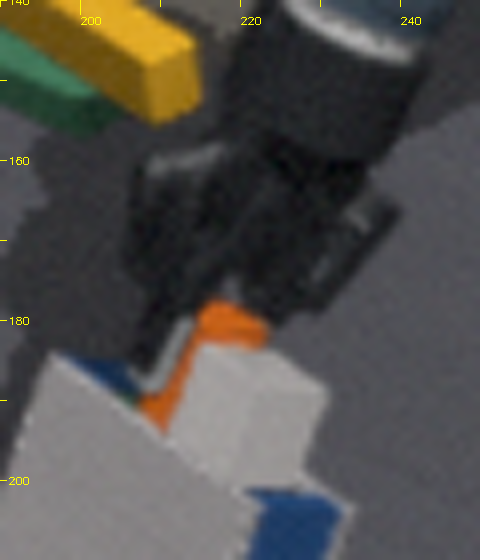

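Emit:
send_rows --moves '[[[0,-0.0004,0.002,0,0,0],[0,-0.0004,0.002,0,0,0],[0,-0.0004,0.002,0,0,0],[0,0,0,0,0,0]]]'

```text
clock: 12.77
tcp_pos: [507.4, -267.9, 166.7]
tcp_rot: [172.7, -29.9, -9.9]
force: [-0.2, 2.9, 1.9]
opening: 0.409
```

```bash
python3 look.py 9 "(190,140,60,70,8)" "(335,170,80,70,8)"
```

```text
12.8667 [ 507.4 -267.9  166.6] [172.67 -29.9   -9.94] F [0.6 4.3 1.1] sock [ -1.3 -10.   19.9] 0.4071278215919451
```

View pics/scene9.png

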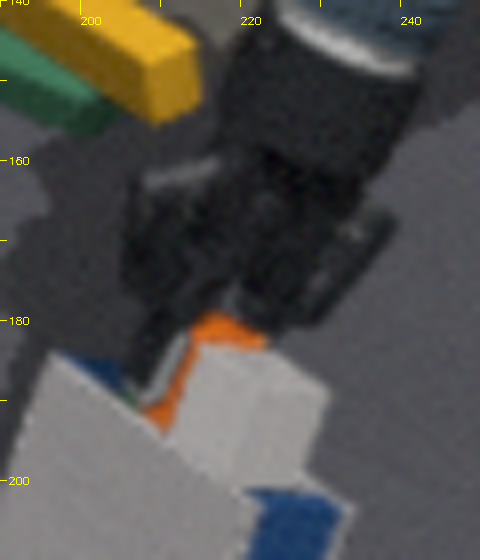

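View pics/top9.png

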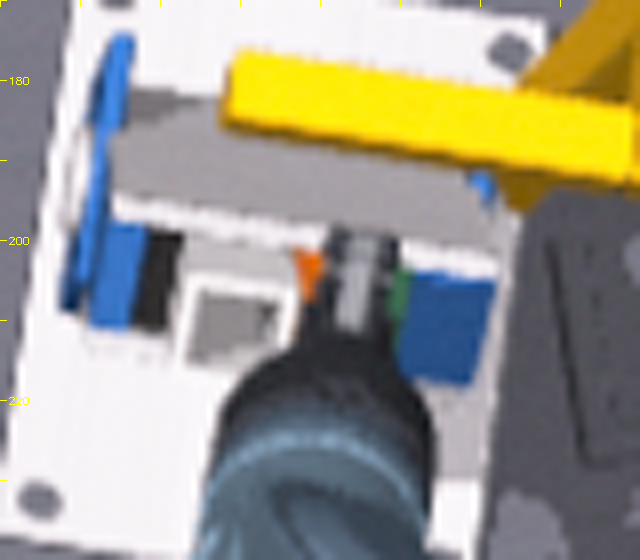

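The wedge is about 85 mm deep with light contact on the tube. I'll open the fingers, let it settle and withdraw along the socket axis.

Emit:
send_rows --moves '[[[0,0,0,0,0,0],[0,0,0,0,0,0],[0,0,0,0,0,0],[0,0,0,0,0,0],[0,0,0,0,0,0],[0,0,0,0,0,0]]]' --hand -1 --force 60

```text
clock: 13.37
tcp_pos: [507.1, -268.5, 166.6]
tcp_rot: [172.6, -29.9, -10.0]
force: [0.1, 0.2, -0.5]
opening: 1.001
```

Emit:
send_rows --moves '[[[0,0.001,-0.008,0,0,0],[0,0.002,-0.015,0,0,0],[0,0.002,-0.015,0,0,0],[0,0.002,-0.015,0.0425,0,0],[0,0,-0.015,0.0425,0,0],[0,0,-0.015,0.0425,0,0],[0,0,-0.015,0,0,0],[0,0,0,0,0,0],[0,0,0,0,0,0]]]'

```text
clock: 14.12
tcp_pos: [459.4, -258.9, 253.2]
tcp_rot: [179.8, -30.0, -9.9]
force: [0.8, -0.4, 0.1]
opening: 0.997
```

```bash
python3 look.py 10 "(180,160,60,70,8)" "(335,170,80,70,8)"
```

```text
14.2167 [ 459.  -257.8  251.3] [179.93 -29.85  -9.95] F [ 0.5 -0.4 -0.1] sock [ -1.7  -8.4 118. ] 1.003895936288441
```

View pics/scene10.png

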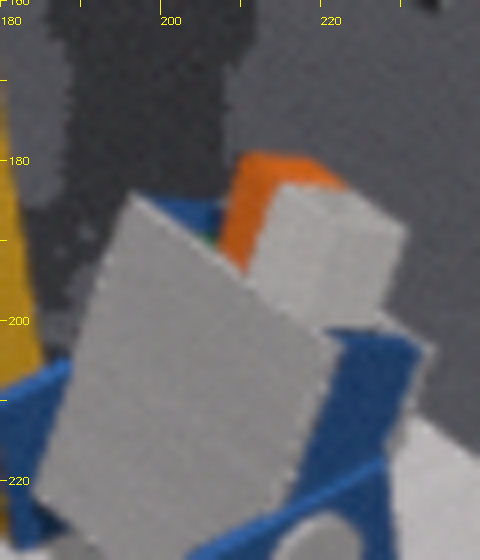

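View pics/top10.png

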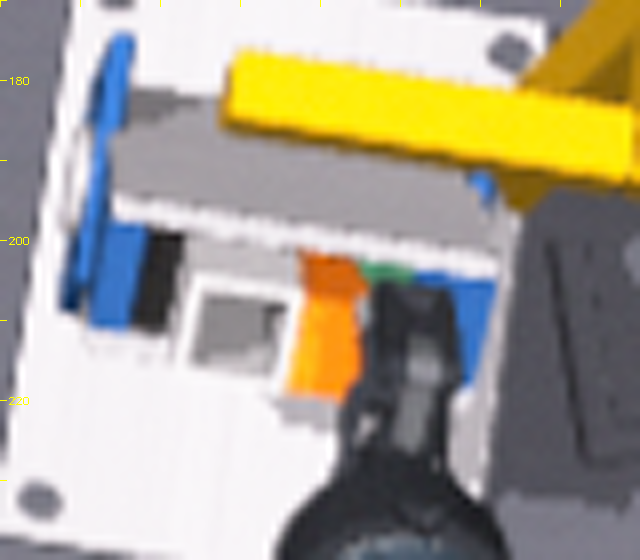

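Run:
```python
from trip import *
rep(10,(180,160,8),(335,170,8),{'+x-y':((245,153),(367,297)),'-x-y':((311,158),(358,398)),'-x+y':((349,187),(287,390))})
```

```text
+x-y [ 514.9 -271.6  199.4] res 2.1 sock [ 22.1 -12.3  44.3]
-x-y [ 480.8 -269.2  179.1] res 3.7 sock [-17.5 -15.9  43.7]
-x+y [ 484.8 -244.3  176.7] res 3.5 sock [-19.    9.3  41.8]
```

The head is about 43 mm proud, with the flat face against the tube and the wedge square in the gap. It is released and standing by itself. I'll close the fingers and come down onto the head.

Emit:
send_rows --moves '[[[0.001,-0.002,0,0,0,0],[0,0,0,0,0,0],[0,0,0,0,0,0],[0,0,0,0,0,0],[0,0,0,0,0,0],[0,0,0,0,0,0],[0,0,0,0,0,0],[0,0,0,0,0,0],[0,0,0,0,0,0]]]' --hand 1

```text
clock: 14.97
tcp_pos: [460.4, -256.4, 252.5]
tcp_rot: [179.9, -29.9, -10.0]
force: [-0.6, -0.5, -0.0]
opening: 0.001
```

Emit:
send_rows --moves '[[[0,0,0.015,0,0,0],[0,0,0.015,0,0,0],[0,0,0.012,0,0,0],[0,0,0.008,0,0,0],[0,0,0,0,0,0]]]'

```text
clock: 15.38
tcp_pos: [484.5, -260.0, 207.3]
tcp_rot: [-180.0, -29.7, -10.0]
force: [-0.8, 0.6, -0.6]
opening: -0.002
```

```bash
python3 look.py 11 "(180,150,60,70,8)" "(335,170,80,70,8)"
```

```text
15.4833 [ 484.8 -260.5  209. ] [179.94 -29.84  -9.96] F [ 0.1 -0.   0.6] sock [-0.5 -6.6 68.4] -0.003274113453642292
```

View pics/scene11.png

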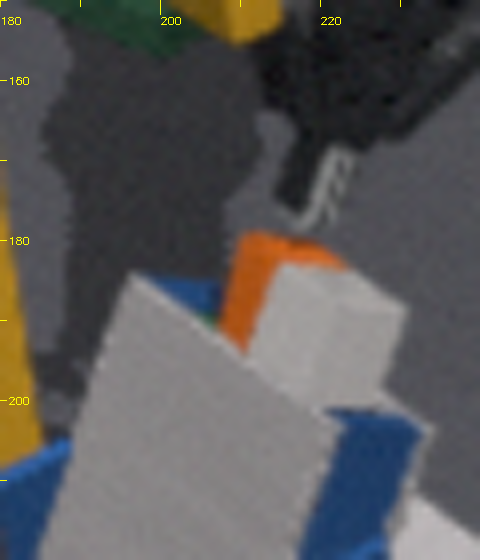

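View pics/top11.png

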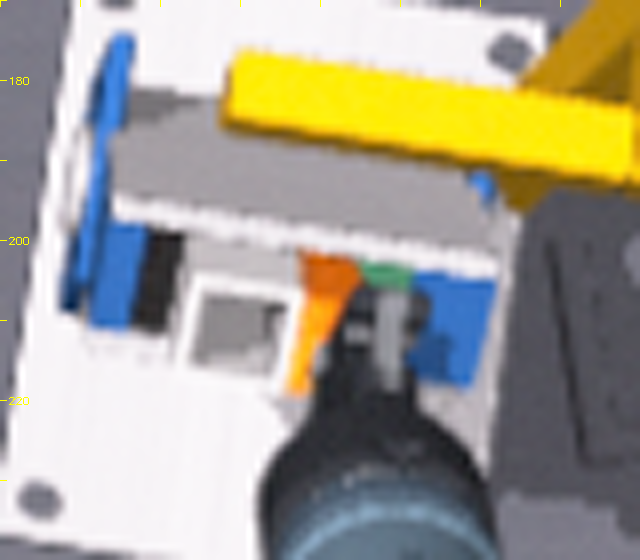

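Emit:
send_rows --moves '[[[0,0,0.005,0,0,0],[0,0,0.004,0,0,0],[0,0,0.003,0,0,0],[0,0,0.003,0,0,0],[0,0,0.002,0,0,0],[0,0,0,0,0,0]]]'

```text
clock: 15.98
tcp_pos: [493.3, -261.9, 194.1]
tcp_rot: [179.9, -29.9, -9.9]
force: [0.0, -0.3, -0.1]
opening: -0.004
```

```bash
python3 -c "
from h import *
from rig import r
s=r.sense();print(insock(s['tcp_pos']),s['force'],s['tcp_rot'])"
```

```text
[-0.5 -6.6 51.2] [ 0.03072618 -0.26530748 -0.11328849] [179.93791393 -29.86093354  -9.94827011]
```

Emit:
send_rows --moves '[[[0,0,0.002,0,0,0],[0,0,0.002,0,0,0],[0,0,0.002,0,0,0],[0,0,0,0,0,0]]]'

```text
clock: 16.32
tcp_pos: [496.5, -262.2, 189.2]
tcp_rot: [180.0, -29.9, -9.9]
force: [-1.1, 1.3, 0.9]
opening: 0.0
```

```bash
python3 look.py 12 "(180,150,60,70,8)" "(335,170,80,70,8)"
```

```text
16.4167 [ 496.2 -262.9  189.1] [179.87 -29.87  -9.94] F [0.2 0.5 0.2] sock [-0.3 -7.  45.3] -0.0014271312298550865
```

View pics/scene12.png

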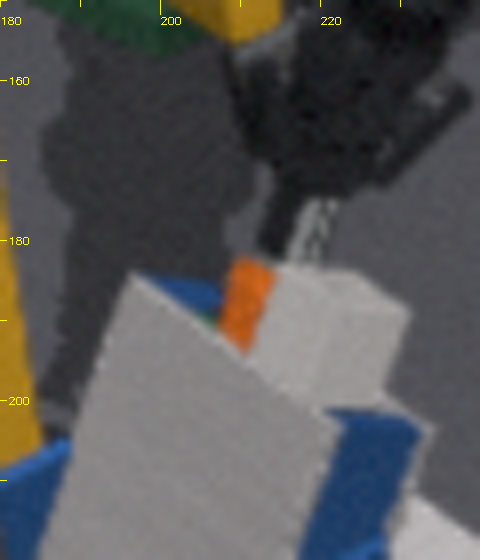

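View pics/top12.png

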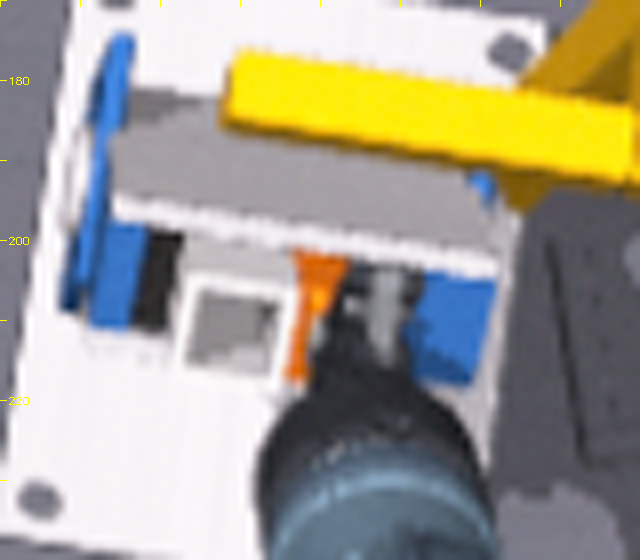

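The wedge is moving down with little force, and the tube's corner has begun to shift. Driving on in small steps.

Emit:
send_rows --moves '[[[0,0,0.003,0,0,0],[0,0,0.003,0,0,0],[0,0,0.003,0,0,0],[0,0,0.003,0,0,0],[0,0,0,0,0,0]]]'

```text
clock: 16.83
tcp_pos: [502.6, -262.9, 179.0]
tcp_rot: [-180.0, -29.9, -9.9]
force: [-1.2, 2.1, 2.6]
opening: 0.005
```

```bash
python3 look.py 13 "(180,150,60,70,8)" "(335,170,80,70,8)"
```

```text
16.9333 [ 502.3 -263.7  178.9] [179.92 -29.9   -9.93] F [-0.4  1.5  2.6] sock [-0.1 -6.7 33.4] -0.0007427935878219523
```

View pics/scene13.png

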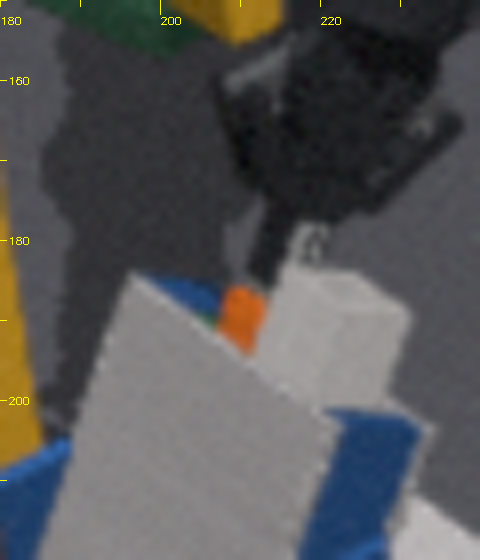

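View pics/top13.png

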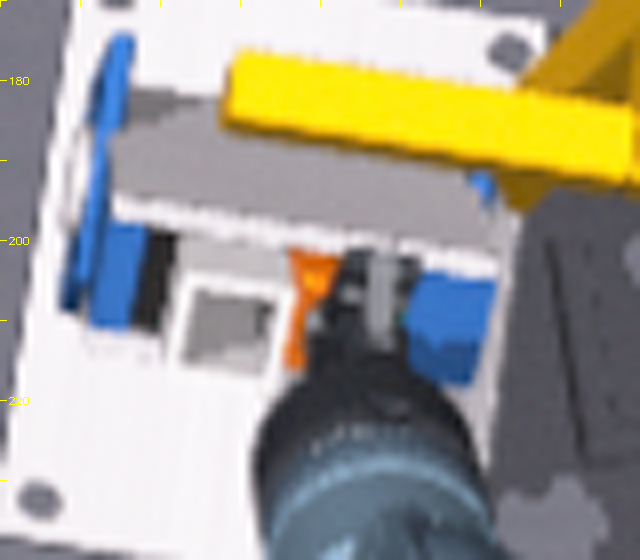

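Emit:
send_rows --moves '[[[0,0,0.003,0,0,0],[0,0,0.003,0,0,0],[0,0,0.002,0,0,0],[0,0,0.002,0,0,0],[0,0,0,0,0,0]]]'

```text
clock: 17.35
tcp_pos: [507.7, -263.5, 170.9]
tcp_rot: [-179.9, -30.0, -9.9]
force: [-1.7, 6.7, 8.8]
opening: -0.0
```

Emit:
send_rows --moves '[[[0,0,0.002,0,0,0],[0,0,0.001,0,0,0],[0,0,0,0,0,0],[0,0,0,0,0,0]]]'

```text
clock: 17.68
tcp_pos: [509.2, -263.4, 168.5]
tcp_rot: [-179.9, -30.0, -9.9]
force: [-5.5, 9.7, 11.8]
opening: -0.001
```

```bash
python3 look.py 14 "(180,150,60,70,8)" "(335,170,80,70,8)"
```

```text
17.7833 [ 509.2 -263.4  168.5] [-179.89  -30.01   -9.9 ] F [-5.8  8.5 11.8] sock [ 0.5 -5.2 21.1] 0.0031134826115728894
```

View pics/scene14.png

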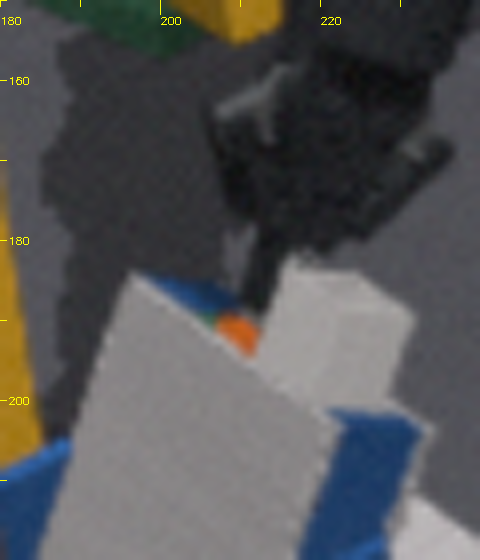

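Emit:
send_rows --moves '[[[0,0,0.002,0,0,0],[0,0,0.001,0,0,0],[0,0,0,0,0,0],[0,0,0,0,0,0]]]'

```text
clock: 18.12
tcp_pos: [510.8, -263.3, 166.1]
tcp_rot: [-179.9, -30.0, -9.9]
force: [-5.3, 9.1, 13.8]
opening: 0.002
```

Emit:
send_rows --moves '[[[0,0,-0.005,0,0,0],[0,0,-0.02,0,0,0],[0,0,-0.03,0,0,0],[0,0,-0.04,0,0,0],[0,0,-0.04,0,0,0],[-0.02,0,-0.03,0,0,0],[-0.03,0,-0.02,0,0,0],[-0.03,0,0,0,0,0],[-0.03,0,0,0,0,0],[0,0,0,0,0,0]]]'

```text
clock: 18.95
tcp_pos: [320.6, -230.3, 266.3]
tcp_rot: [-179.8, -29.5, -10.4]
force: [0.8, 0.7, -1.1]
opening: -0.005
```

```bash
python3 look.py 15 "(180,160,60,70,8)" "(335,170,80,70,8)"; cp pics/scene15.npy pics/x.npy; python3 -c "
from h import *
for n in('scene','top'):
  cv2.imwrite(f'pics/full_{n}.png',load(f'pics/{n}15.npy')['pixels'][:,:,::-1])"
```

```text
19.05 [ 324.3 -233.   270. ] [179.9  -29.84 -10.12] F [0.1 0.  0.1] sock [-110.9   -7.3  202.6] -0.0007440966550355609
```

View pics/scene15.png

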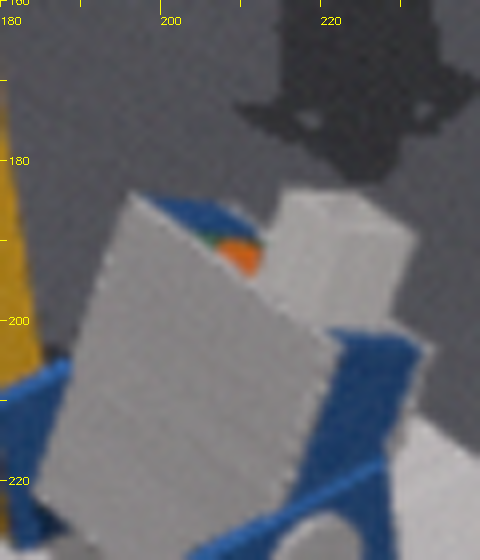

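View pics/top15.png

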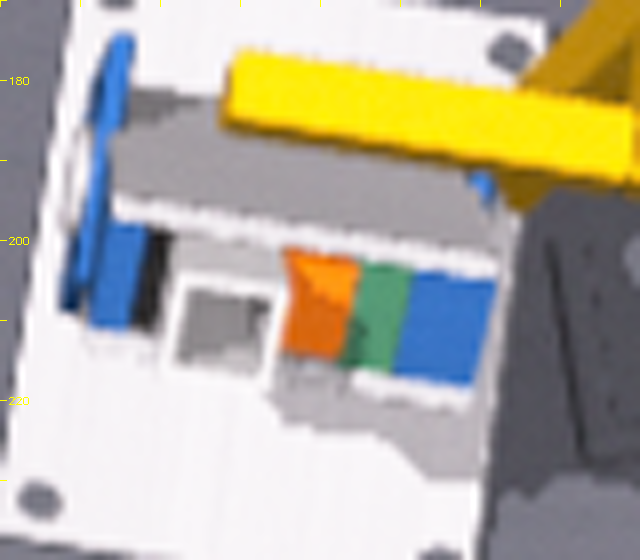

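View pics/full_scene.png

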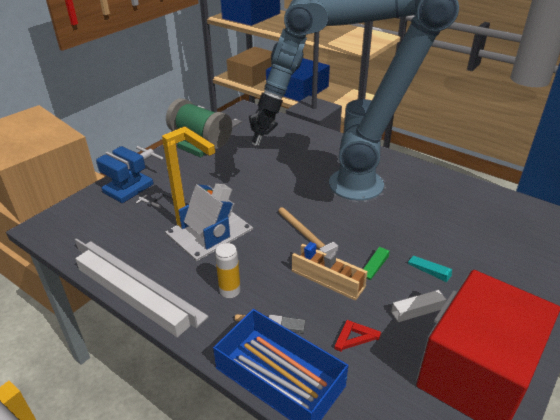

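Run:
```python
from trip import *
print(insock([510.8,-263.3,166.1]), insock([496.2,-262.9,189.1]))
s=load('pics/scene15.npy');t=load('pics/top15.npy')
crop(s,200,178,36,30,20,'pics/s15z.png');crop(t,352,195,50,30,14,'pics/t15z.png')
# tube corner now vs before (top frame 10 vs 15), shift by phase correlation of tube patch
g=lambda k:cv2.cvtColor(load(f'pics/top{k}.npy')['pixels'],cv2.COLOR_RGB2GRAY)
a=g(0)[203:219,355:372].astype(np.float32)
res=cv2.matchTemplate(g(15).astype(np.float32)[198:224,348:380],cv2.resize(a,None,fx=1,fy=1),cv2.TM_CCOEFF_NORMED)
_,m,_,l=cv2.minMaxLoc(res);print(m,np.array(l)+[348,198]-[355,203], res[l[1],max(l[0]-1,0):l[0]+2])
```

```text
[ 0.7 -4.8 18.2] [-0.3 -7.  45.3]
0.9750860333442688 [-2  0] [0.8118251  0.97508603 0.82709247]
```

View pics/s15z.png

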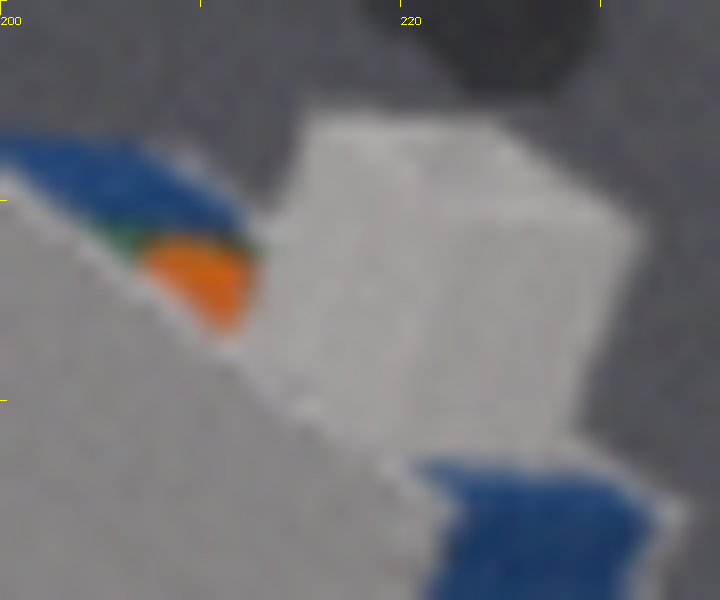

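View pics/t15z.png

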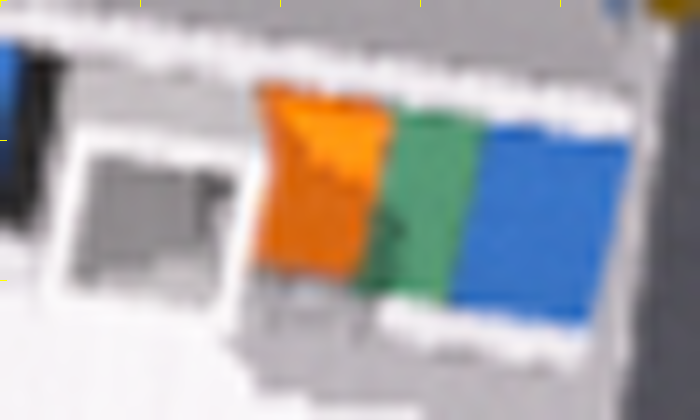

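The wedge stands about 4 mm proud, and the tube has shifted about 2 px (5 to 6 mm, against the 3.5 mm needed). The other items look as they did at the start. Handing in.

```bash
python3 -c "
from rig import r
s=r.sense();print(s['clock'],s['force'])
print(r.job_done())"
```

```text
19.05 [0.07456345 0.01487321 0.11912803]
the job is handed in; nothing more can be done
None
```

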